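Dial the job code into the welding press's console

TASK

Dial in the job code on the grey console, one dial at a time: first turn the blue dial until its white pointer points at the yellow mark on its base, and let go of it; then turn the red dial until its pointer points at the green mark, and let go. Leave the black dial as it is.

Things in the scene. Friction and masses are not known exactly. Their poses are not given: they have to be found in the camera images.
- blue_dial (a joint): blue dial's angle, rad, growing clockwise seen from above; stops at 0 and 3.14. At 0 the pointer (white line on one end of the bar) points along its base plate's -x axis, at 1.57 along +y. Coloured marks on the plate round the disc: purple 0.4, yellow 1.2, green 2.0; set this one to yellow, 1.2. Light friction (0.06 N m), no clicks; stays where left.
- blue_unit: fixed black base plate of the blue dial, 100 mm across, 6 mm thick, on the 50 mm high console; origin: centre of its underside, on the dial's axis; z up. On it turns a disc 60 mm across, 8 mm thick, with an upright bar grip across it, 56 mm long, 14 mm wide, its top 46 mm above this origin; pinch the bar from above with the TCP 37 mm above it.
- red_dial (a joint): red dial's angle, rad, growing clockwise seen from above; stops at 0 and 3.14. At 0 the pointer (white line on one end of the bar) points along its base plate's -x axis, at 1.57 along +y. Coloured marks on the plate round the disc: purple 0.4, yellow 1.2, green 2.0; set this one to green, 2.0. Light friction (0.06 N m), no clicks; stays where left.
- red_unit: fixed black base plate of the red dial, 100 mm across, 6 mm thick, on the 50 mm high console; origin: centre of its underside, on the dial's axis; z up. On it turns a disc 60 mm across, 8 mm thick, with an upright bar grip across it, 56 mm long, 14 mm wide, its top 46 mm above this origin; pinch the bar from above with the TCP 37 mm above it.
- black_pointer (a point): pointer end of the black dial's bar, at its top, 28 mm from that dial's axis; same form and marks as the others. The three dials stand in a row, 125 mm apart, in any order, on a grey console 140 x 400 mm, itself turned a little. This dial is not part of the code and must not be turned.

How it is judged:
By the outcome, as a careful person would: the job done as asked, in the order asked, and still so for the second after the job is handed in, with the robot touching nothing.
It also fails if it takes over 51 s, if anything falls off the work surface, if the arm or the gripper's body presses on something with over 40 N, if the wrist force passes 120 N, or if a joint passes its speed limit or range.

ROBOT

A 6-joint arm with a two-finger parallel gripper is mounted at the origin on the work surface. World frame = base frame: x ahead of the robot, y to its left, z up, the work surface at z = 0. Lengths are in m, angles in rad, forces in N, time in s.
With the tool pointing down it reaches from about 0.3 to 0.775 m from the base axis. Payload 14.6 kg.
Tool frame: the origin (TCP) lies between the finger pads, 19 mm behind the fingertips; this is the grasp point; z points along the fingers, y is the line along which they close (so a half turn about z gives the same grasp; the last joint's range is limited). The gripper opens to 94 mm and grips with 3 to 60 N. Pads are 16 mm wide; open, the fingers measure 119 mm over their backs; the gripper's body (75 mm by 177 mm) begins 78 mm behind the grasp point.
Start: joints at [-1.278, 0.3, 1.521, -0, 1.321, -0.067], TCP at [0.194, -0.515, 0.224] pointing down, gripper open.
Joint ranges: [-3.03, 3.03], [-0.79, 2.21], [0.23, 2.52], [-1.04, 4.18], [0, 3.07], [-2.55, 2.55]. Speed limits (rad/s): [2.22, 2.22, 2.57, 3.14, 3.14, 3.14].

INTERFACE

Orientations are given as [roll, pitch, yaw] about the fixed x, y, z axes, in that order (R = Rz(yaw) Ry(pitch) Rx(roll)).
In Python, from station import ctrl gives the robot as it stands. The module is installed in compiled form; this text tells all that it offers.
- The arm moves only by the tool servo_tool, never from a script. Its argument "plan" is a list of rows, each a list of 7 numbers: the opening in per cent of the stroke, from 0 (shut) to 100 (fully open), then the shift along the tool's x, y, z in m, then the turn, a rotation vector about the tool's x, y, z in rad. A call has exactly 8 rows; each row shifts and turns the commanded pose from where the row before left it, along the tool's axes as they then stand; what a row does not reach is not made up. A row lasts 1/8 s, in which the tool goes at most 62.5 mm and 10.7 degrees, less where a joint would pass 70% of its speed; a pose out of reach is approached as far as the arm can. A call with a gripper value outside its range is refused whole. The fingers move at their own pace and stop on an object; "force" is the grip in N (left out, the last holds). Time passes only in rows, so rows that do not move let the fingers close, or fill a call up. It gives the time, the measured TCP pose, the force, the opening and the grip force at its end, in the units of the state.
- ctrl.get_obs(): the state, without advancing time (a new reading comes with each control period).
- ctrl.camera(name): name is "side" or "top"; returns a dict with "pixels" (480x640x3 uint8, red, green, blue), "z_map" (480x640 float32, m along the optical axis (not along the pixel's ray), 0 where there is no reading), "mtx" (3x3 intrinsics, pixels), "pose" (4x4, takes a point from camera to world coordinates). Camera axes: x right, y up, looking along -z (the intrinsics and any distortion apply to the point x, -y, -z); pixel columns grow to the right and rows downward; lengths in m; the calibration is good to about 2 mm. A picture is of the moment at which its call begins.
- ctrl.hand_in(): hands the job in; it is judged then, once.
The state is a dict: "time_s": time; "qpos": joint angles; "joint_vel": joint speeds; "tau": joint torques, N m; "ee_pos": TCP position; "eef_rot": TCP orientation; "force": force on the tool from outside, world axes, zero at the start; "moment": the same for the moment, N m; "grip_width": finger opening in m; "grip_force": force on a finger pad.
Only numpy, scipy, OpenCV 4.12 (cv2) and the standard library are available. Lean on these libraries where they do the work, as an engineer would, in place of code of your own. Each camera call takes 0.05 s, during which the arm holds its last target. There are 200 camera calls.

## Working session

There is one attempt and no reset: what is moved stays moved. The work goes in short steps, Python scripts to look and compute and a tool call to move; the robot and the scene stay as the last step left them, time stands still between calls to the robot, and variables do not carry over. Pictures are saved under pics/ and viewed, at most 10 in all, crops included, and the job is handed in when it is done.

Besides the shell and the picture viewer there is one more tool, called as a command line: name --pt "numbers of a row" for each row, then --argument value for the rest. servo_tool: Moves the arm, as the interface text tells. Its arguments: {"type":"object","properties":{"plan":{"type":"array","items":{"type":"array","items":{"type":"number"}}},"force":{"type":"number"}},"required":["plan"]}

```bash
mkdir -p pics
python3 - <<'E'
from station import ctrl
import cv2
for n in("top","side"):
    c=ctrl.camera(n); cv2.imwrite(f"pics/{n}0.png",c["pixels"][:,:,::-1]); print(n,c["mtx"].round(1).tolist(),c["pose"].round(3).tolist(),c.keys())
print(ctrl.get_obs())
E
```

```text
top [[570.4, 0.0, 316.1], [0.0, 570.4, 235.7], [0.0, 0.0, 1.0]] [[0.027, 0.997, -0.066, 0.551], [-0.999, 0.025, -0.024, 0.025], [-0.022, 0.066, 0.998, 0.83], [0.0, 0.0, 0.0, 1.0]] dict_keys(['pixels', 'z_map', 'mtx', 'pose'])
side [[595.6, 0.0, 328.9], [0.0, 595.6, 243.8], [0.0, 0.0, 1.0]] [[-0.98, 0.137, -0.147, 0.503], [-0.201, -0.673, 0.711, 0.511], [-0.002, 0.727, 0.687, 0.582], [0.0, 0.0, 0.0, 1.0]] dict_keys(['pixels', 'z_map', 'mtx', 'pose'])
{'time_s': 0.1, 'qpos': array([-1.27757338e+00,  3.00401363e-01,  1.52149289e+00,  1.09429905e-05,
        1.32070581e+00, -6.66074046e-02]), 'joint_vel': array([ 0.000934  , -0.00051322, -0.00248107,  0.00051149, -0.00069587,
       -0.00035094]), 'tau': array([-1.21598998e-03, -5.32650268e+01, -3.53293276e+01,  7.09125982e-02,
        2.34450441e-02, -4.58412785e-05]), 'ee_pos': array([ 0.19359935, -0.51457861,  0.22376188]), 'eef_rot': array([-3.14058818e+00, -7.76278595e-05,  3.59827597e-01]), 'force': array([-0.24672837,  0.85080449,  0.56977572]), 'moment': array([ 0.02805979, -0.00426805, -0.04423972]), 'grip_force': 0.0, 'grip_width': 0.09400154959896918}
```

View pics/top0.png

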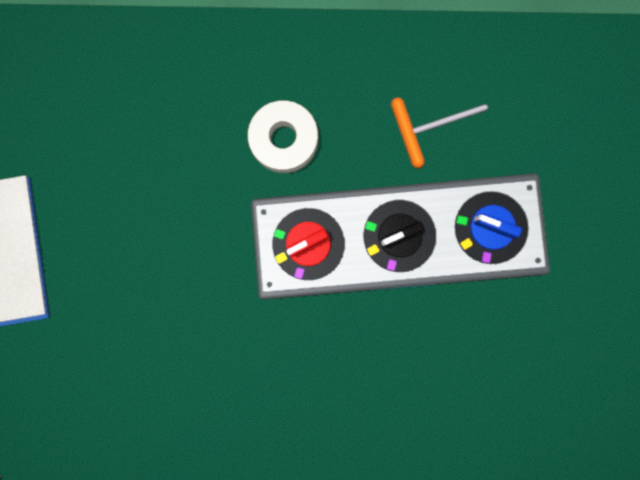

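View pics/side0.png

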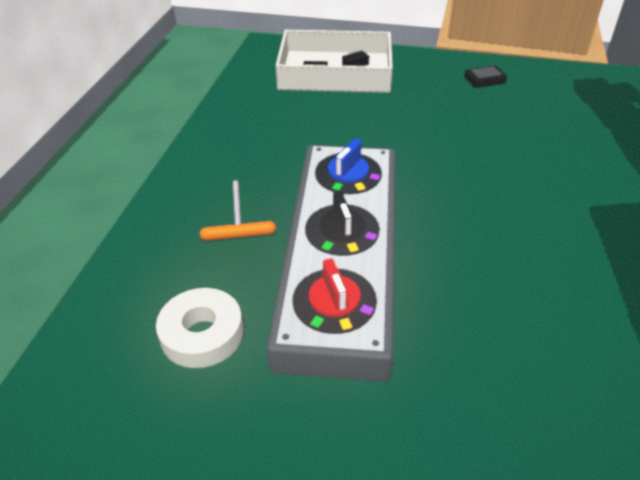

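The top view shows red at (308,244), black at (400,235) and blue at (493,227). Blue's pointer is nearer green and red's is near yellow. The side view agrees. Next I measure the axes, marks and pointers.

```bash
cat > h.py <<'E'
from station import ctrl
import cv2, numpy as np
def ray(c,uv,z):
    K,T=c["mtx"],c["pose"]; uv=np.atleast_2d(uv).astype(float)
    d=np.c_[(uv[:,0]-K[0,2])/K[0,0],-(uv[:,1]-K[1,2])/K[1,1],-np.ones(len(uv))]@T[:3,:3].T
    return T[:3,3]+d*((z-T[2,3])/d[:,2])[:,None]
def pix(m): v,u=np.nonzero(m); return np.c_[u,v]
def measure(c,guess):
    im=c["pixels"]; hsv=cv2.cvtColor(im,cv2.COLOR_RGB2HSV); H,S,V=[hsv[...,i].astype(int) for i in range(3)]
    yy,xx=np.mgrid[:480,:640]; out={}
    bright=(V>140)&(S<40)
    for n,(u,v) in guess.items():
        w=np.hypot(xx-u,yy-v)
        m=((~bright)&(w<44)).astype(np.uint8)
        cs,_=cv2.findContours(m,cv2.RETR_EXTERNAL,cv2.CHAIN_APPROX_NONE)
        e=cv2.fitEllipse(cv2.convexHull(max(cs,key=cv2.contourArea)))
        ax=ray(c,e[0],.056)[0]; sc=np.linalg.norm(c["pose"][:3,3]-ax)/c["mtx"][0,0]
        r=dict(axis=ax.round(4),diam=(np.array(e[1])*sc).round(4))
        vec={}
        for k,(lo,hi) in dict(purple=(135,160),yellow=(22,32),green=(50,75)).items():
            q=pix((H>=lo)&(H<=hi)&(S>120)&(V>120)&(w<40)&(w>20)); p=ray(c,q,.056).mean(0)-ax
            vec[k]=(round(np.degrees(np.arctan2(p[1],p[0])),1),round(np.hypot(*p[:2]),4),len(q))
        q=pix(bright&(w<29)); P=ray(c,q,.096); p=P.mean(0)-ax
        l=cv2.fitLine(P[:,:2].astype(np.float32),cv2.DIST_L2,0,.01,.01).ravel()
        s=np.sign(l[:2]@p[:2])
        vec["pointer"]=(round(np.degrees(np.arctan2(p[1],p[0])),1),round(np.hypot(*p[:2]),4),len(q),'line',round(float(np.degrees(np.arctan2(s*l[1],s*l[0]))),1))
        # base yaw: dial angle a has world direction yaw+180-a(deg)
        yaw=np.mean([(vec[k][0]-180+np.degrees(a)+180)%360-180 for k,a in dict(purple=.4,yellow=1.2,green=2.).items()])
        r["yaw"]=round(yaw,1); r["angle"]=[round(float(np.radians((yaw+180-vec["pointer"][i]+180)%360-180)),3) for i in(0,4)]
        r.update(vec); out[n]=r
    return out
G=dict(red=(308,244),black=(400,235),blue=(493,227))
E
python3 - <<'E'
from h import *
for n,r in measure(ctrl.camera("top"),G).items(): print(n,r)
E
```

```text
red {'axis': array([0.5905, 0.054 , 0.056 ]), 'diam': array([0.0972, 0.098 ]), 'yaw': np.float64(6.9), 'angle': [1.212, 1.184], 'purple': (np.float64(164.1), np.float64(0.041), 77), 'yellow': (np.float64(118.0), np.float64(0.0413), 95), 'green': (np.float64(72.4), np.float64(0.0415), 89), 'pointer': (np.float64(117.5), np.float64(0.0156), 109, 'line', 119.1)}
black {'axis': array([ 0.6046, -0.0696,  0.056 ]), 'diam': array([0.0982, 0.0994]), 'yaw': np.float64(7.8), 'angle': [1.292, 1.264], 'purple': (np.float64(165.2), np.float64(0.0405), 87), 'yellow': (np.float64(119.0), np.float64(0.0408), 103), 'green': (np.float64(73.0), np.float64(0.041), 92), 'pointer': (np.float64(113.8), np.float64(0.0152), 139, 'line', 115.4)}
blue {'axis': array([ 0.619 , -0.1929,  0.056 ]), 'diam': array([0.102, 0.104]), 'yaw': np.float64(12.9), 'angle': [2.169, 2.091], 'purple': (np.float64(171.2), np.float64(0.0405), 93), 'yellow': (np.float64(124.1), np.float64(0.0403), 104), 'green': (np.float64(77.1), np.float64(0.0407), 90), 'pointer': (np.float64(68.6), np.float64(0.0168), 116, 'line', 73.1)}
```

servo_tool --pt "60 0.05 -0.015 0 0 0 0" --pt "60 0.05 -0.015 0 0 0 0" --pt "60 0.05 -0.015 0 0 0 0" --pt "60 0.05 -0.015 0 0 0 0" --pt "60 0.05 -0.015 0 0 0 0" --pt "60 0.05 -0.015 0 0 0 0" --pt "60 0.05 -0.015 0 0 0 0" --pt "60 0.05 -0.015 0 0 0 0" --force 20

```text
time_s: 1.15
ee_pos: [0.527, -0.2603, 0.2241]
eef_rot: [-3.141, 0.0, 0.36]
force: [0.7, -0.9, 0.2]
grip_width: 0.056
grip_force: 0.0
```

servo_tool --pt "60 0.04 -0.011 0 0 0 0" --pt "60 0.04 -0.011 0 0 0 0" --pt "60 0.031 -0.01 0 0 0 0" --pt "60 0 0 0.015 0 0 -0.176" --pt "60 0 0 0.015 0 0 -0.176" --pt "60 0 0 0.015 0 0 -0.176" --pt "60 0 0 0.01 0 0 -0.176" --pt "60 0 0 0 0 0 -0.176"

```text
time_s: 2.15
ee_pos: [0.618, -0.1924, 0.1679]
eef_rot: [-3.139, -0.0, 1.246]
force: [-0.0, -0.1, 0.6]
grip_width: 0.0563
grip_force: 0.0
```

```bash
cat >> h.py <<'E'
def delta(target):
    from scipy.spatial.transform import Rotation as R
    o=ctrl.get_obs(); d=R.from_euler("xyz",o["eef_rot"]).inv().apply(np.array(target)-o["ee_pos"])
    print(round(o["time_s"],2),o["ee_pos"].round(4),np.degrees(o["eef_rot"]).round(1),"d",d.round(4),"w",round(o["grip_width"],4),round(o["grip_force"],1),o["force"].round(1),o["moment"].round(2))
E
python3 - <<'E'
from h import *
c=ctrl.camera("side"); cv2.imwrite("pics/s1.png",c["pixels"][:,:,::-1])
delta([.619,-.193,.087])
E
```

```text
2.2 [ 0.6181 -0.1925  0.1684] [-179.9   -0.    71.9] d [-0.0002  0.0011  0.0814] w 0.0563 0.0 [ 0.1 -0.2 -0.3] [-0.09 -0.1   0.03]
```

View pics/s1.png

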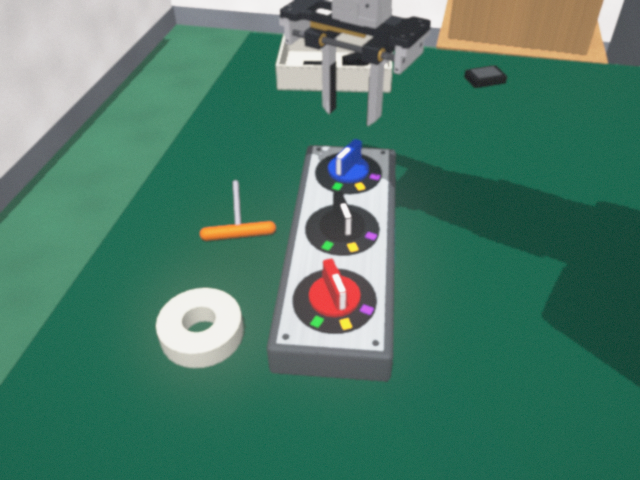

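The open fingers (tips near (328,110) and (374,122)) are above the blue dial and straddle its bar. I'll descend and pinch.

servo_tool --pt "60 0 0.001 0.02 0 0 0" --pt "60 0 0 0.02 0 0 0" --pt "60 0 0 0.02 0 0 0" --pt "60 0 0 0.01 0 0 0" --pt "60 0 0 0.01 0 0 0" --pt "60 0 0 0 0 0 0" --pt "10 0 0 0 0 0 0" --pt "10 0 0 0 0 0 0" --force 10

```text
time_s: 3.2
ee_pos: [0.6196, -0.193, 0.0899]
eef_rot: [3.141, 0.0, 1.24]
force: [-0.5, -0.3, -0.7]
grip_width: 0.0397
grip_force: 0.0
```

servo_tool --pt "10 0 0 0 0 0 0" --pt "10 0 0 0 0 0 0" --pt "10 0 0 0 0 0 0" --pt "10 0 0 0 0 0 0" --pt "10 0 0 0 0 0 0" --pt "10 0 0 0 0 0 0" --pt "10 0 0 0 0 0 0" --pt "10 0 0 0 0 0 0"

```text
time_s: 4.2
ee_pos: [0.6202, -0.1932, 0.0895]
eef_rot: [3.139, -0.0, 1.24]
force: [7.0, -1.7, -2.2]
grip_width: 0.0141
grip_force: 10.0
```

Run:
```python
from h import *
delta([.619,-.193,.087])
```

```text
4.2 [ 0.6202 -0.1932  0.0895] [179.9  -0.   71. ] d [-0.0002 -0.0012  0.0025] w 0.0141 10.0 [ 7.  -1.7 -2.2] [-0.37 -1.26 -0.09]
```

servo_tool --pt "10 0 0.001 0.001 0 0 0" --pt "10 0 0 0 0 0 -0.155" --pt "10 0 0 0 0 0 -0.155" --pt "10 0 0 0 0 0 -0.155" --pt "10 0 0 0 0 0 -0.155" --pt "10 0 0 0 0 0 -0.155" --pt "10 0 0 0 0 0 -0.152" --pt "10 0 0 0 0 0 0" --force 20

```text
time_s: 5.2
ee_pos: [0.6204, -0.1933, 0.0894]
eef_rot: [3.141, 0.001, 2.169]
force: [-3.7, -0.3, 9.5]
grip_width: 0.0136
grip_force: 20.0
```

Run:
```python
from h import *
delta([.619,-.193,.087])
```

```text
5.2 [ 0.6204 -0.1933  0.0894] [180.    0.  124.3] d [ 0.001  -0.001   0.0024] w 0.0136 20.0 [-3.7 -0.3  9.5] [0.31 0.69 0.04]
```

servo_tool --pt "60 0 0 0 0 0 0" --pt "60 0 0 0 0 0 0" --pt "60 0 0 0 0 0 0" --pt "60 0 0 0 0 0 0" --pt "60 0 0 -0.01 0 0 0" --pt "60 0 0 -0.02 0 0 0" --pt "60 0 0 -0.03 0 0 0" --pt "60 0 0 -0.03 0 0 0"

```text
time_s: 6.2
ee_pos: [0.6204, -0.1933, 0.1809]
eef_rot: [3.141, 0.001, 2.167]
force: [0.1, 0.3, 0.3]
grip_width: 0.0564
grip_force: 0.0
```

servo_tool --pt "60 0.037 0.019 0 0 0 0" --pt "60 0.037 0.019 0 0 0 0" --pt "60 0.037 0.019 0 0 0 0" --pt "60 0.037 0.019 0 0 0 0" --pt "60 0.037 0.019 0 0 0 0" --pt "60 0.036 0.019 0 0 0 0" --pt "60 0 0 0 0 0 0.11" --pt "60 0 0 0 0 0 0"

```text
time_s: 7.2
ee_pos: [0.5908, 0.0539, 0.1797]
eef_rot: [3.14, 0.001, 2.058]
force: [0.4, 0.1, -0.1]
grip_width: 0.0562
grip_force: 0.0
```

Run:
```python
from h import *
delta([.591,.054,.087])
c=ctrl.camera("top"); cv2.imwrite("pics/t2.png",c["pixels"][:,:,::-1])
print(measure(c,{"blue":G["blue"]}))
```

```text
7.2 [0.5908 0.0539 0.1797] [179.9   0.  117.9] d [0.     0.0001 0.0927] w 0.0562 0.0 [ 0.4  0.1 -0.1] [-0.02 -0.17 -0.  ]
{'blue': {'axis': array([ 0.6189, -0.1929,  0.056 ]), 'diam': array([0.1016, 0.1039]), 'yaw': np.float64(12.8), 'angle': [1.212, 1.229], 'purple': (np.float64(171.1), np.float64(0.0404), 95), 'yellow': (np.float64(124.0), np.float64(0.0403), 106), 'green': (np.float64(77.1), np.float64(0.0406), 95), 'pointer': (np.float64(123.4), np.float64(0.0165), 128, 'line', 122.4)}}
```

View pics/t2.png

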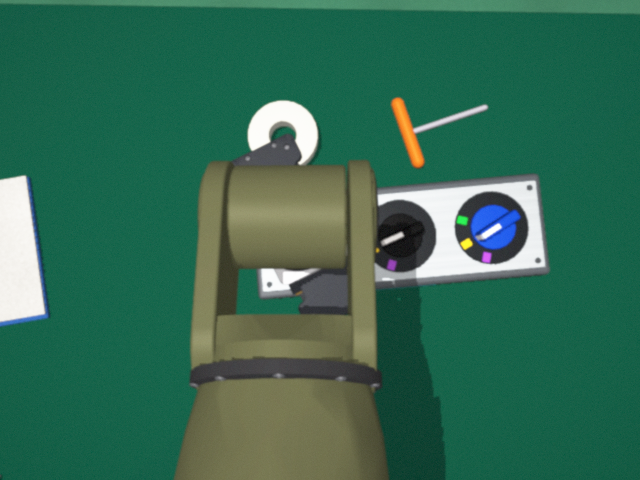

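Blue's pointer (478,238) now points at the yellow mark (466,244), at a measured 1.21–1.23, and black hasn't moved. The hand is above red, so I'll pinch it next.

servo_tool --pt "60 0 0 0.02 0 0 0" --pt "60 0 0 0.02 0 0 0" --pt "60 0 0 0.02 0 0 0" --pt "60 0 0 0.015 0 0 0" --pt "60 0 0 0.01 0 0 0" --pt "60 0 0 0.005 0 0 0" --pt "60 0 0 0 0 0 0" --pt "10 0 0 0 0 0 0" --force 10

```text
time_s: 8.25
ee_pos: [0.5908, 0.0537, 0.0888]
eef_rot: [3.141, 0.0, 2.057]
force: [-0.7, -0.5, -0.8]
grip_width: 0.0494
grip_force: 0.0
```

servo_tool --pt "10 0 0 0 0 0 0" --pt "10 0 0 0 0 0 0" --pt "10 0 0 0 0 0 0" --pt "10 0 0 0 0 0 0" --pt "10 0 0 0 0 0 0" --pt "10 0 0 0 0 0 0" --pt "10 0 0 0 0 0 0" --pt "10 0 0 0 0 0 0"

```text
time_s: 9.25
ee_pos: [0.5918, 0.0541, 0.0884]
eef_rot: [3.138, 0.001, 2.057]
force: [9.8, 3.6, -6.2]
grip_width: 0.0143
grip_force: 10.0
```

Run:
```python
from h import *
delta([.591,.054,.087])
```

```text
9.25 [0.5918 0.0541 0.0884] [179.8   0.  117.9] d [ 0.0003 -0.0008  0.0014] w 0.0143 10.0 [ 9.8  3.6 -6.2] [ 0.68 -1.97  0.04]
```

servo_tool --pt "10 0 0.0015 0 0 0 0" --pt "10 0 0 0 0 0 0.13" --pt "10 0 0 0 0 0 0.13" --pt "10 0 0 0 0 0 0.13" --pt "10 0 0 0 0 0 0.13" --pt "10 0 0 0 0 0 0.13" --pt "10 0 0 0 0 0 0.137" --pt "10 0 0 0 0 0 0" --force 20

```text
time_s: 10.25
ee_pos: [0.5913, 0.0542, 0.0884]
eef_rot: [-3.14, 0.001, 1.268]
force: [-5.8, -0.7, 5.1]
grip_width: 0.0136
grip_force: 20.0
```

servo_tool --pt "60 0 0 0 0 0 0" --pt "60 0 0 0 0 0 0" --pt "60 0 0 0 0 0 0" --pt "60 0 0 0 0 0 0" --pt "60 0 0 -0.01 0 0 0" --pt "60 0 0 -0.02 0 0 0" --pt "60 0 0 -0.03 0 0 0" --pt "60 0 0 -0.04 0 0 0"

```text
time_s: 11.25
ee_pos: [0.5916, 0.0543, 0.1894]
eef_rot: [-3.141, 0.0, 1.27]
force: [-0.2, -0.3, -0.1]
grip_width: 0.0566
grip_force: 0.0
```

servo_tool --pt "60 -0.03 0 -0.04 0 0 0" --pt "60 -0.03 -0.03 0 0 0 0" --pt "60 -0.03 -0.04 0 0 0 0" --pt "60 0.02 -0.05 0 0 0 0" --pt "60 0.03 -0.05 0 0 0 0" --pt "60 0.04 -0.03 0 0 0 0" --pt "60 0.05 0 0 0 0 0" --pt "60 0.05 0 0 0 0 0"

```text
time_s: 12.25
ee_pos: [0.4307, 0.2109, 0.2295]
eef_rot: [3.14, -0.001, 1.27]
force: [0.4, -1.1, -0.5]
grip_width: 0.0561
grip_force: 0.0
```

servo_tool --pt "60 0.05 0 0 0 0 0" --pt "60 0.05 0 0 0 0 0" --pt "60 0.05 0 0 0 0 0" --pt "60 0.05 0 0 0 0 0" --pt "60 0 0 0 0 0 0" --pt "60 0 0 0 0 0 0" --pt "60 0 0 0 0 0 0" --pt "60 0 0 0 0 0 0"

```text
time_s: 13.25
ee_pos: [0.49, 0.3995, 0.229]
eef_rot: [3.141, -0.001, 1.269]
force: [0.8, -0.2, 0.1]
grip_width: 0.0564
grip_force: 0.0
```

Run:
```python
from h import *
delta([.591,.054,.087])
c=ctrl.camera("top"); cv2.imwrite("pics/t3.png",c["pixels"][:,:,::-1])
for n,r in measure(c,G).items(): print(n,r)
```

```text
13.25 [0.49   0.3995 0.229 ] [180.   -0.   72.7] d [-0.2999  0.1991  0.1419] w 0.0564 0.0 [ 0.8 -0.2  0.1] [-0.08 -0.06  0.04]
red {'axis': array([0.5905, 0.054 , 0.056 ]), 'diam': array([0.0971, 0.098 ]), 'yaw': np.float64(7.0), 'angle': [2.009, 2.002], 'purple': (np.float64(164.1), np.float64(0.0411), 78), 'yellow': (np.float64(118.1), np.float64(0.0412), 94), 'green': (np.float64(72.6), np.float64(0.0417), 86), 'pointer': (np.float64(71.9), np.float64(0.0161), 103, 'line', 72.3)}
black {'axis': array([ 0.6046, -0.0696,  0.056 ]), 'diam': array([0.0982, 0.0994]), 'yaw': np.float64(7.8), 'angle': [1.292, 1.264], 'purple': (np.float64(165.3), np.float64(0.0405), 87), 'yellow': (np.float64(119.0), np.float64(0.0408), 103), 'green': (np.float64(72.9), np.float64(0.0411), 93), 'pointer': (np.float64(113.8), np.float64(0.0152), 139, 'line', 115.4)}
blue {'axis': array([ 0.619 , -0.1929,  0.056 ]), 'diam': array([0.1019, 0.1041]), 'yaw': np.float64(12.9), 'angle': [1.215, 1.227], 'purple': (np.float64(171.2), np.float64(0.0404), 93), 'yellow': (np.float64(124.1), np.float64(0.0403), 104), 'green': (np.float64(77.1), np.float64(0.0407), 90), 'pointer': (np.float64(123.3), np.float64(0.0163), 124, 'line', 122.6)}
```

View pics/t3.png

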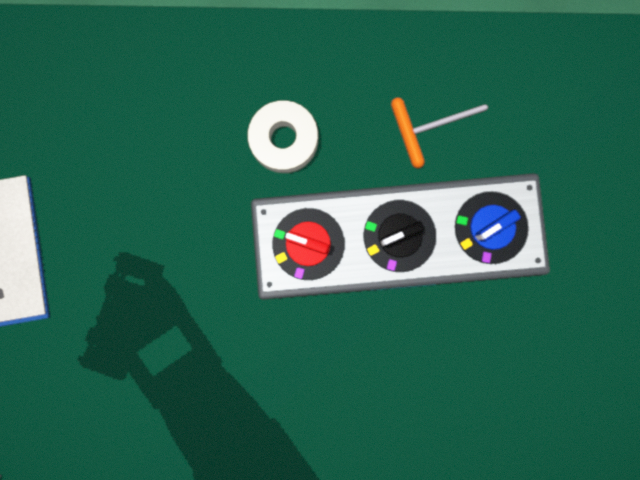

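Red's pointer (290,238) now points at its green mark (280,234), at 2.00. Blue's still points at yellow (1.21–1.23), black hasn't moved, and the arm is clear.

```bash
python3 -c "
from station import ctrl
print(ctrl.hand_in())"
```

```text
the job is handed in; nothing more can be done
None
```

I set blue to yellow (about 1.21–1.23 measured, target 1.2), then red to green (about 2.00), left black unmoved, and handed the job in at about 13 s with the arm clear.

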